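Snap the cleaning pick into its clips and shut the charger flap

ROBOT

A 6-joint arm with a two-finger parallel gripper is mounted at the origin on the work surface. World frame = base frame: x ahead of the robot, y to its left, z up, the work surface at z = 0. Lengths are in m, angles in degrees, forces in N, time in s.
With the tool pointing down it reaches from about 0.35 to 0.875 m from the base axis. Payload 4.2 kg.
Tool frame: the origin (TCP) lies between the finger pads; the fingertips stand 8 mm ahead of it and the grasp point (between the pads) lies 11 mm behind it; z points along the fingers, y is the line along which they close (so a half turn about z gives the same grasp; the last joint's range is limited). The gripper opens to 87 mm and grips with 3 to 60 N. Pads are 19 mm wide; open, the fingers measure 117 mm over their backs; the gripper's body (75 mm by 190 mm) begins 51 mm behind the grasp point.
Start: joints at [78.358, 22.042, 0.453, 0, -68.411, -14.817], TCP at [0.278, 0.56, 0.231] pointing down, gripper open.
Joint ranges: [-179.83, 179.83], [-69.29, 118.12], [-61.27, 80.66], [-181.25, 117.63], [-171.15, -9.14], [-177.46, 177.46]. Speed limits (degrees/s): [159.86, 159.86, 180, 180, 180, 180].

INTERFACE

Orientations are given as a 3x3 rotation matrix whose columns are the frame's x, y, z axes.
In Python, from station import sense, capture, camera_model, finish_job, find_in gives the robot as it stands. The module is installed in compiled form; this text tells all that it offers.
- The arm moves only by the tool arm_command, never from a script. Its argument "motion" is a list of rows, each a list of 7 numbers: the finger opening in mm, from 0 to 87, then the shift along the tool's x, y, z in mm, then the turn, a rotation vector about the tool's x, y, z in rad. In form: [[jaw, dx, dy, dz, rx, ry, rz], ...]. A call has 1 to 8 rows; each row shifts and turns the commanded pose from where the row before left it, along the tool's axes as they then stand; what a row does not reach is not made up. A row lasts 1/10 s, in which the tool goes at most 50 mm and 8.59 degrees, less where a joint would pass 70% of its speed; a pose out of reach is approached as far as the arm can. A call with a gripper value outside its range is refused whole. The fingers move at their own pace and stop on an object; the grip force is fixed at half the most. Time passes only in rows, so rows that do not move let the fingers close. It gives the time, the measured TCP pose, the force, the opening and the grip force at its end, in the units of the state.
- sense(): the state, without advancing time (a new reading comes with each control period).
- capture(name): name is "scene" or "top" or "wrist"; returns the picture (400x640x3 uint8, red, green, blue); there is no depth.
- camera_model(name): a dict with "fx", "fy", "cx", "cy" (pixels), "R" (3x3) and "t" (3): a world point X has camera coordinates R X + t. Camera axes: x right, y down, z forward; pixel columns grow to the right and rows downward; lengths in m; the calibration is good to about 2 mm. A picture is of the moment at which its call begins: read the wrist's pose just before it. camera_model takes no time and is no camera call; for the wrist camera it gives the pose at the moment of the call.
- finish_job(): hands the job in; it is judged then, once.
Trained networks look in the newest picture that a camera, given by its name, has taken for a name from the list of things; names that differ only in an ending like _2 or _b are one class to them, and where a whole thing is asked for, a point or a joint stands for the part that bears it (a point fixed in the world has none). Each returns a list of dicts, best first, with "p" (0 to 1); they miss things now and then, are a little off and sometimes report something else, mostly with a low value. They report only what shows in the picture. A call takes as long as a camera call. They do not tell look-alikes from the thing itself.
- find_in(target, camera): "location" ([row, column] in pixels, amid what is visible of it).
The state is a dict: "time_s": time; "joints": joint angles; "joint_velocities": joint speeds; "effort": joint torques, N m; "tcp_pos": TCP position; "ee_rot": TCP orientation; "wrist_force": force on the tool from outside, world axes, zero at the start; "moment": the same for the moment, N m; "gripper_width": opening from 0.0 (shut) to 1.0 (fully open); "gripper_force": force on a finger pad.
Only numpy, scipy, OpenCV 4.12 (cv2) and the standard library are available. Lean on these libraries where they do the work, as an engineer would, in place of code of your own. Each camera call takes 0.05 s, during which the arm holds its last target. There are 200 camera calls.

TASK

Put the blue cleaning pick away in the sand-coloured charger: lay it along the two spring clips, centred, either way round, press it gently down until the fingers of both clips have snapped over it and it sits level on its seats, let go, and then shut the flap. Don't force the charger (keep every push on it under 35 newtons), and leave the jar, mug, tin and loose cap where they are.

Things in the scene. Friction and masses are not known exactly. Their poses are not given: they have to be found in the camera images.
- pick: Blue cleaning pick, 25 to 50 g, lying in the tray, axis 12.5 mm above the work surface. Round handle 18 mm in diameter, 140 mm long; origin at its middle on the axis, x along it. The last 8 mm of each end (62 to 70 mm out) is a 19 mm square collar that stops it rolling; a tapered tip sticks out 25 mm more at +x. Grip it at the middle, across the axis.
- tray: Fixed stainless steel tray, 230 (x) by 180 (y) by 12 mm high, walls and floor 3 mm thick; origin at the centre of its underside. The pick lies in it roughly along the tray's x.
- charger: Fixed sand-coloured charging dock; origin on its underside (work surface) below the clips, x away from the hinge wall, y along the clips. Base x -85 to +80 mm, y -105 to +105 mm, deck 22 mm high. Hinge wall at x -82 to -74 mm and two 12 mm square posts at x 42, y -97 and +97 mm, all 108 mm high. On the deck a grey rail carries two spring clips. Breaks if pushed with over 35 N.
- home_low (a point): Fixed to the charger 56 mm above its underside, midway between the clips: where the middle of a pick fully home lies when the rail is at its lowest. The rail is height-adjustable and has been left anywhere from 0 to 30 mm higher (not reported; it does not yield): the seat must be found by feel. The pick goes along the charger's y. 26 mm are free under the axis of a seated pick.
- clip_l (a point): Middle of the +y clip at the height of home_low; the other is at y -44 mm. Each is 10 mm long (y): two sprung steel fingers, flared mouth 34 mm wide, lips 13 mm apart, flat seat. Above home the pick touches the flares or lips at about 16 mm (20 if off-centre) and passes the lips by 7 mm, with a peak of 7 to 13 N in all; then the force falls, and rises steeply at the seat.
- flap (a joint): Hinge of the charger's flap, rad: 0 = shut (level over the clips), 1.9 = fully open, leaning back past upright toward the charger's -x, as at the start. The flap is a light sand-coloured plate, 125 mm from hinge to edge, 200 mm wide, 5 mm thick. Pushed past upright (below 1.4) from behind, from -x toward +x, it falls shut by itself in some 2 s; above 1.6 it falls open.
- hinge_mid (a point): Middle of the flap's hinge axis: on the charger at x -72 mm, 113 mm above its underside; the axis runs along the charger's y.
- flap_edge (a point): Middle of the free edge of the flap (about 231 mm above the work surface when open). Push close to this edge, so that the gripper's body does not press on it from above.
- jar: Loose small green glass jar with a screw-top lid, 52 mm in diameter, 70 mm high; origin at the centre of its underside. Leave alone.
- mug: Loose blue mug, 80 mm in diameter, 90 mm high; origin under its centre. Leave alone.
- tin: Loose tin with a paper label, 60 mm in diameter, 60 mm high; origin under its centre. Leave alone.
- cap: Loose dark steel cap, 30 mm in diameter, 10 mm high, in a corner of the tray; origin under its centre. Leave alone.
Things that resemble listed ones, but are neither listed nor needed, are in the scene too. Of the things that look like the pick, take the one that is farthest from the robot's base at the start.

How it is judged:
By the outcome, as a careful person would: the job done as asked, in the order asked, and still so for the second after the job is handed in, with the robot touching nothing.
It also fails if it takes over 61 s, if anything falls off the work surface, if the arm or the gripper's body presses on something with over 40 N, if the wrist force passes 120 N, or if a joint passes its speed limit or range.

## Working session

There is one attempt and no reset: what is moved stays moved. The work goes in short steps, Python scripts to look and compute and a tool call to move; the robot and the scene stay as the last step left them, time stands still between calls to the robot, and variables do not carry over. Pictures are saved under pics/ and viewed, at most 10 in all, crops included, and the job is handed in when it is done.

Besides the shell and the picture viewer there is one more tool, called after "Call:" as a command line: name --pt "numbers of a row" for each row, then --argument value for the rest. arm_command: Moves the arm, as the interface text tells. Its arguments: {"type":"object","properties":{"motion":{"type":"array"}},"required":["motion"]}

```bash
mkdir -p pics; cat > h.py <<'E'
import numpy as np, cv2
from station import sense, capture, camera_model, finish_job, find_in
def ray(cam,rc,m=None):
    m=m or camera_model(cam); R=np.array(m["R"]);t=np.array(m["t"])
    d=R.T@np.array([(rc[1]-m["cx"])/m["fx"],(rc[0]-m["cy"])/m["fy"],1]); return -R.T@t,d
def at(cam,rc,z,m=None):
    o,d=ray(cam,rc,m); return o+d*(z-o[2])/d[2]
def proj(cam,X,m=None):
    m=m or camera_model(cam); c=np.array(m["R"])@np.array(X)+np.array(m["t"])
    return np.array([m["cy"]+m["fy"]*c[1]/c[2], m["cx"]+m["fx"]*c[0]/c[2]])
def save(n,im): cv2.imwrite("pics/"+n,cv2.cvtColor(im,cv2.COLOR_RGB2BGR))
E
python3 - <<'E'
from h import *
np.set_printoptions(precision=3,suppress=True)
for c in ("scene","top"):
    im=capture(c); save(c+"0.png",im); print(c, ray(c,(200,320)))
    for t in ("pick","tray","charger","clip_l","flap","flap_edge","jar","mug","tin","cap"):
        print(t,[(np.round(d["location"]),round(d["p"],2),at(c,d["location"],.0125)[:2]) for d in find_in(t,c)][:4])
print(sense()["ee_rot"],sense()["time_s"])
E
```

```text
scene (array([ 1.286, -0.071,  0.759]), array([-0.747,  0.086, -0.659]))
pick [(array([180., 212.]), 0.74, array([ 0.302, -0.281])), (array([187., 316.]), 0.64, array([0.381, 0.022])), (array([247., 226.]), 0.62, array([ 0.583, -0.226]))]
tray [(array([250., 233.]), 0.85, array([ 0.595, -0.208])), (array([236., 495.]), 0.53, array([0.638, 0.445]))]
charger [(array([191., 390.]), 0.87, array([0.429, 0.228]))]
clip_l [(array([191., 389.]), 0.89, array([0.426, 0.228]))]
flap [(array([150., 388.]), 0.68, array([0.227, 0.276]))]
flap_edge [(array([149., 392.]), 0.82, array([0.223, 0.289]))]
jar [(array([285., 331.]), 0.68, array([0.731, 0.015])), (array([191., 393.]), 0.53, array([0.429, 0.237])), (array([214., 240.]), 0.4, array([ 0.466, -0.195]))]
mug [(array([239., 496.]), 0.88, array([0.646, 0.444]))]
tin [(array([285., 133.]), 0.74, array([ 0.671, -0.431])), (array([191., 389.]), 0.18, array([0.429, 0.227]))]
cap [(array([213., 239.]), 0.53, array([ 0.462, -0.197])), (array([191., 390.]), 0.45, array([0.429, 0.229]))]
top (array([ 0.444, -0.013,  1.022]), array([ 0.113,  0.025, -0.993]))
pick [(array([284., 235.]), 0.94, array([0.328, 0.237])), (array([269., 316.]), 0.79, array([0.37 , 0.022])), (array([193., 404.]), 0.74, array([ 0.579, -0.219])), (array([292., 426.]), 0.57, array([ 0.313, -0.274]))]
tray []
charger [(array([207., 245.]), 0.8, array([0.538, 0.219]))]
clip_l [(array([209., 249.]), 0.97, array([0.532, 0.208])), (array([234., 229.]), 0.6, array([0.463, 0.259]))]
flap [(array([232., 230.]), 0.82, array([0.469, 0.259]))]
flap_edge [(array([231., 231.]), 0.68, array([0.471, 0.255]))]
jar [(array([131., 320.]), 0.58, array([0.754, 0.016]))]
mug [(array([156., 163.]), 0.63, array([0.678, 0.455]))]
tin [(array([152., 481.]), 0.7, array([ 0.696, -0.434])), (array([236., 395.]), 0.27, array([ 0.462, -0.192]))]
cap []
[[ 0.895 -0.446 -0.   ]
 [-0.446 -0.895 -0.   ]
 [ 0.     0.    -1.   ]] 1.1
```

View pics/scene0.png

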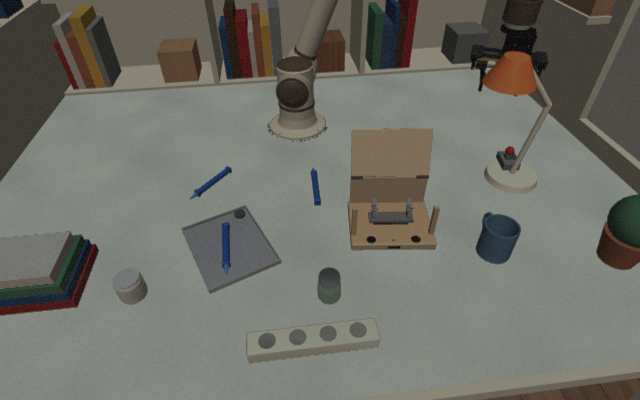

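View pics/top0.png

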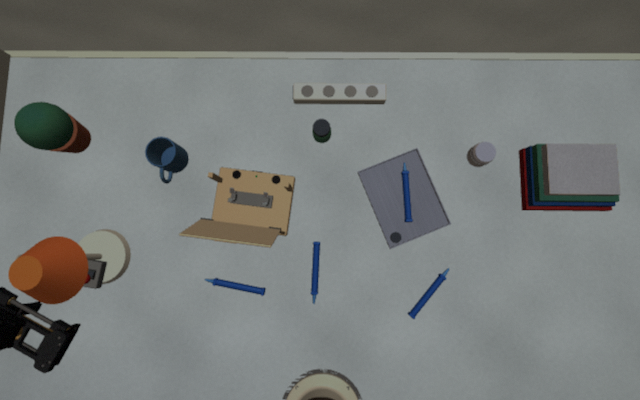

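Scene shows the charger at (190,390) with the flap open behind it. Pick-like things in the top view are at (193,404), (284,235), (269,316) and (292,426). The one in the tray at (193,404) fits: it lies in the tray and is farthest from the base (0.62 m against 0.37 to 0.42). I'll confirm in a crop and measure the charger.

```bash
python3 - <<'E'
from h import *
np.set_printoptions(precision=4,suppress=True)
im=capture("top")
a=cv2.resize(im[160:250,175:305],None,fx=6,fy=6,interpolation=cv2.INTER_CUBIC)[:,:780]
b=cv2.resize(im[140:255,350:460],None,fx=5,fy=5,interpolation=cv2.INTER_CUBIC)
save("chg.png",a); save("pick.png",b)
sc=capture("scene"); 
for cam,I in (("top",im),("scene",sc)):
    i=I.astype(int); m=((i[...,2]-i[...,0]>50)&(i[...,2]-i[...,1]>30)).astype(np.uint8)
    n,l,s,c=cv2.connectedComponentsWithStats(m)
    for k in range(1,n):
        if s[k,4]>60:
            p=np.argwhere(l==k); P=np.array([at(cam,q,.0125) for q in p])[:,:2]
            mu=P.mean(0);u=np.linalg.svd(P-mu)[2][0] if len(P)<3000 else 0
            t=(P-mu)@u; print(cam,s[k,4],c[k][::-1],mu,u,np.degrees(np.arctan2(u[1],u[0])),mu+u*t.min(),mu+u*t.max())
E
```

```text
top 287 [194.6551 406.4216] [ 0.5753 -0.225 ] [-0.9984 -0.0562] -176.77707610608135 [ 0.6609 -0.2201] [ 0.5027 -0.229 ]
top 140 [203.4643 579.2143] [ 0.5549 -0.6947] [ 0.0062 -1.    ] -89.64748826735857 [ 0.5543 -0.5885] [ 0.5555 -0.7889]
top 293 [269.0546 315.0648] [0.3712 0.0235] [-0.9992  0.0397] 177.72443540873738 [0.4436 0.0207] [0.2897 0.0268]
top 309 [294.4466 427.6019] [ 0.3077 -0.2772] [-0.7711  0.6367] 140.45594597539787 [ 0.3752 -0.3329] [ 0.2518 -0.231 ]
top 303 [285.9241 237.3003] [0.3241 0.2318] [0.1825 0.9832] 79.48579175022421 [0.3109 0.1603] [0.3394 0.314 ]
scene 170 [181.1176 211.4059] [ 0.3086 -0.2807] [ 0.7727 -0.6348] -39.405808201592805 [ 0.2486 -0.2313] [ 0.3705 -0.3315]
scene 149 [187.     315.3356] [0.3787 0.0208] [ 0.9995 -0.0302] -1.72831161522115 [0.2929 0.0234] [0.4504 0.0187]
scene 250 [245.196 225.284] [ 0.5737 -0.2279] [0.9985 0.0541] 3.099422492596987 [ 0.494  -0.2322] [ 0.6609 -0.2231]
```

View pics/chg.png

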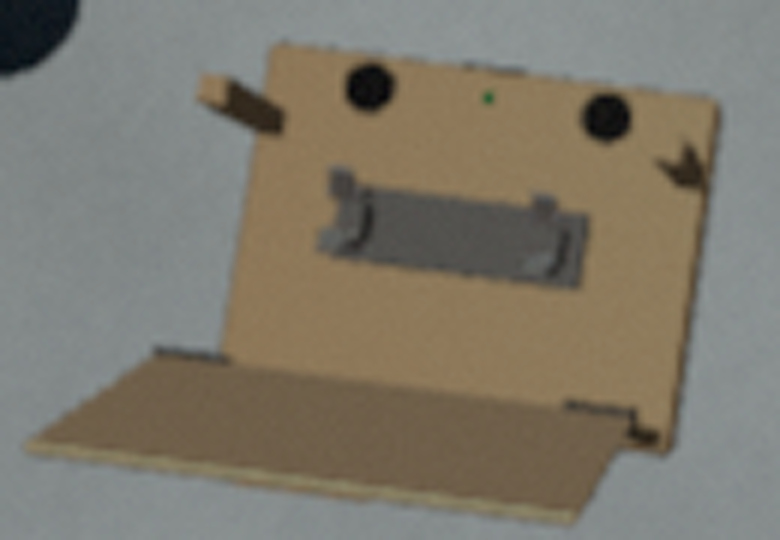

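View pics/pick.png

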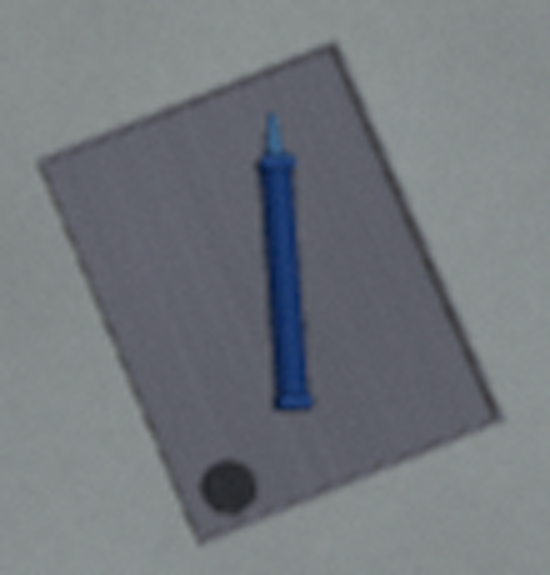

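The crop confirms the pick in the tray, tip up toward world +x, collars at crop rows 158 and 405. The charger crop shows the deck corners, post top and flap edge. Next I fit the charger's pose and refine the pick's middle.

```bash
cat >> h.py <<'E'
def chg(p,X): # charger mm -> world m
    c,s=np.cos(p[2]),np.sin(p[2]); X=np.asarray(X,float)/1000
    return np.array([p[0]+c*X[0]-s*X[1],p[1]+s*X[0]+c*X[1],X[2]])
E
python3 - <<'E'
from h import *
from scipy.optimize import least_squares
np.set_printoptions(precision=4,suppress=True)
obs=[((80,105,22),"t",(43,275)),((80,-105,22),"t",(98,718)),((-85,-105,22),"t",(452,670)),((42,97,108),"t",(87,213)),((-112.4,100,231),"t",(447,27)),((-112.4,-100,231),"t",(518,575)),
((80,105,22),"s",(236,435)),((80,-105,22),"s",(238,350)),((-112.4,100,231),"s",(130,432)),((-112.4,-100,231),"s",(130,351)),((42,97,108),"s",(207,436))]
P=[]
for X,c,q in obs:
    q=np.array(q,float)
    if c=="t": q=(q+.5)/6-.5+[160,175]
    P.append((X,"top" if c=="t" else "scene",q,camera_model("top" if c=="t" else "scene")))
f=lambda p:np.concatenate([proj(c,chg(p,X),m)-q for X,c,q,m in P])
r=least_squares(f,[.53,.21,-.12],loss="soft_l1"); print(r.x,np.degrees(r.x[2])); print(r.fun.reshape(-1,2) if r.fun.size else 0)
for X in ((0,0,56),(0,44,56),(-112,0,231),(-72,0,113)): print(X,chg(r.x,X))
o=np.array([140,350])
t=at("top",(np.array((408,293))+.5)/5-.5+o,.0125); g=at("top",(np.array((155,277))+.5)/5-.5+o,.0125); print("pick",t,g,(t+g)/2,np.linalg.norm(t-g),np.degrees(np.arctan2(*(g-t)[[1,0]])))
print(sense()["tcp_pos"])
E
```

```text
[ 0.5564  0.1942 -0.1225] -7.019279304448284
[[-0.5241 -0.0727]
 [ 0.0729  1.286 ]
 [ 0.8847  0.649 ]
 [ 0.2943  0.938 ]
 [ 0.1378  0.2918]
 [ 0.7654  1.2011]
 [ 7.3064  2.0051]
 [ 6.2079  0.957 ]
 [-2.446   0.8482]
 [-1.3742  0.4649]
 [-0.2074  0.5327]]
(0, 0, 56) [0.5564 0.1942 0.056 ]
(0, 44, 56) [0.5617 0.2378 0.056 ]
(-112, 0, 231) [0.4452 0.2079 0.231 ]
(-72, 0, 113) [0.4849 0.203  0.113 ]
pick [ 0.5022 -0.2287  0.0125] [ 0.6422 -0.2221  0.0125] [ 0.5722 -0.2254  0.0125] 0.1402069121624075 2.69791251155931
[0.2785 0.5595 0.2305]
```

Call:
arm_command --pt "87 0 0 -20 0 0 -0.1275" --pt "87 0 0 -20 0 0 -0.1275" --pt "87 0 0 -20 0 0 -0.1275" --pt "87 0 0 -20 0 0 -0.1275" --pt "87 14.2 44.3 0 0 0 0" --pt "87 14.2 44.3 0 0 0 0" --pt "87 14.2 44.3 0 0 0 0" --pt "87 14.2 44.3 0 0 0 0"

```text
time_s: 2.0
tcp_pos: [0.3433, 0.3849, 0.3115]
ee_rot: [[0.999, 0.051, 0.0], [0.051, -0.999, 0.003], [0.001, -0.003, -1.0]]
wrist_force: [1.3, 0.1, -0.6]
gripper_width: 1.0
gripper_force: 0.0
```

Call:
arm_command --pt "87 14.2 44.3 0 0 0 0" --pt "87 14.2 44.3 0 0 0 0" --pt "87 14.2 44.3 0 0 0 0" --pt "87 14.2 44.3 0 0 0 0" --pt "87 14.2 44.3 0 0 0 0" --pt "87 14.2 44.3 0 0 0 0" --pt "87 14.2 44.3 0 0 0 0"

```text
time_s: 2.7
tcp_pos: [0.4582, 0.0785, 0.3111]
ee_rot: [[0.999, 0.049, 0.001], [0.049, -0.999, 0.001], [0.001, -0.001, -1.0]]
wrist_force: [1.3, 0.6, 0.3]
gripper_width: 0.997
gripper_force: 0.0
```

Call:
arm_command --pt "87 14.2 44.3 10 0 0 0" --pt "87 14.2 44.3 20 0 0 0" --pt "87 14.2 44.3 30 0 0 0" --pt "87 0 0 30 0 0 0" --pt "87 0 0 30 0 0 0" --pt "87 0 0 30 0 0 0" --pt "87 0 0 0 0 0 0" --pt "87 0 0 0 0 0 0"

```text
time_s: 3.5
tcp_pos: [0.5056, -0.0457, 0.1643]
ee_rot: [[0.999, 0.049, 0.0], [0.049, -0.999, -0.001], [0.0, 0.001, -1.0]]
wrist_force: [0.1, 0.5, -0.4]
gripper_width: 1.001
gripper_force: 0.0
```

```bash
python3 - <<'E'
from h import *
np.set_printoptions(precision=4,suppress=True)
s=sense(); m=camera_model("wrist"); im=capture("wrist"); save("w1.png",im)
print(s["time_s"],s["tcp_pos"],s["ee_rot"],s["wrist_force"],s["joints"])
i=im.astype(int); k=((i[...,2]-i[...,0]>50)&(i[...,2]-i[...,1]>30)).astype(np.uint8)
n,l,st,c=cv2.connectedComponentsWithStats(k)
for j in range(1,n):
    if st[j,4]>300:
        P=np.array([at("wrist",q,.0125,m) for q in np.argwhere(l==j)])[:,:2]
        mu=P.mean(0);u=np.linalg.eigh(np.cov(P.T))[1][:,1];t=(P-mu)@u
        print(st[j],mu,np.degrees(np.arctan2(u[1],u[0])),mu+u*t.min(),mu+u*t.max())
print(find_in("pick","wrist"))
E
```

```text
3.5 [ 0.5056 -0.0457  0.1643] [[ 0.9988  0.0488  0.0003]
 [ 0.0488 -0.9988 -0.0007]
 [ 0.0002  0.0007 -1.    ]] [ 0.0624  0.5339 -0.4357] [ 13.2081  14.2139 -21.3867   0.053  -54.3946  79.5558]
[ 482   43   42  165 2598] [ 0.5804 -0.2287] -176.78350315918772 [ 0.6654 -0.2239] [ 0.4994 -0.2333]
[258 282  15  37 478] [0.3674 0.0208] 177.21764639781898 [0.3931 0.0195] [0.341  0.0221]
[{'location': [134.2, 496.7], 'p': 0.71}, {'location': [288.2, 265.6], 'p': 0.6}]
```

View pics/w1.png

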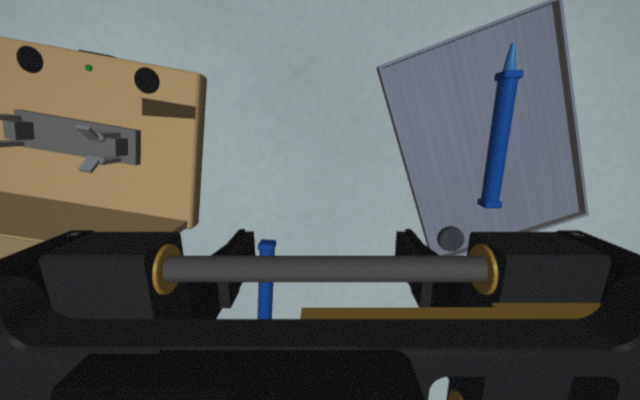

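The wrist picture shows the pick at (134,497), clear of the tray walls and the cap at (238,450). The near-side clip shows at (145,105). Fix: pick middle at (0.5705, -0.228), yaw 3.2°.

Call:
arm_command --pt "70 14 46.3 10 0 0 -0.007" --pt "70 14 46.3 20 0 0 0" --pt "70 14 46.3 20 0 0 0" --pt "70 14 46.3 20 0 0 0" --pt "60 0 0 20 0 0 0" --pt "60 0 0 20 0 0 0" --pt "60 0 0 15 0 0 0" --pt "60 0 0 0 0 0 0"

```text
time_s: 4.4
tcp_pos: [0.5684, -0.2214, 0.0408]
ee_rot: [[0.998, 0.055, -0.002], [0.055, -0.998, 0.0], [-0.002, -0.0, -1.0]]
wrist_force: [0.2, -0.3, -0.9]
gripper_width: 0.696
gripper_force: 0.0
```

```bash
python3 - <<'E'
from h import *
np.set_printoptions(precision=4,suppress=True)
m=camera_model("wrist"); im=capture("wrist"); s=sense();save("w2.png",im)
print(s["time_s"],s["tcp_pos"],s["wrist_force"])
print(find_in("pick","wrist"),proj("wrist",[.5705,-.228,.0125],m))
i=im.astype(int); k=((i[...,2]-i[...,0]>50)&(i[...,2]-i[...,1]>30)).astype(np.uint8)
n,l,st,c=cv2.connectedComponentsWithStats(k)
for j in range(1,n):
    if st[j,4]>300:
        P=np.array([at("wrist",q,.0125,m) for q in np.argwhere(l==j)])[:,:2]
        mu=P.mean(0);u=np.linalg.eigh(np.cov(P.T))[1][:,1];t=(P-mu)@u
        print(st[j],mu,np.degrees(np.arctan2(u[1],u[0])),mu+u*t.min(),mu+u*t.max())
E
```

```text
4.45 [ 0.5694 -0.2215  0.0422] [0.8184 0.7893 0.4738]
[{'location': [191.6, 330.7], 'p': 0.77}] [232.0102 333.4716]
[ 318   84   32  172 3920] [ 0.6063 -0.2253] -176.75740959470627 [ 0.665 -0.222] [ 0.5532 -0.2283]
[321 282  24  25 581] [ 0.5222 -0.2301] -179.59948081885125 [ 0.5324 -0.2301] [ 0.5117 -0.2302]
```

Call:
arm_command --pt "60 0.5 3 8 0 0 0" --pt "60 0 3 10 0 0 0" --pt "60 0 0 8 0 0 0" --pt "60 0 0 2.5 0 0 0" --pt "60 0 0 0 0 0 0" --pt "60 0 0 0 0 0 0"

```text
time_s: 5.1
tcp_pos: [0.5697, -0.2274, 0.0129]
ee_rot: [[0.998, 0.055, 0.0], [0.055, -0.998, -0.0], [0.0, 0.0, -1.0]]
wrist_force: [0.4, -0.2, 0.4]
gripper_width: 0.689
gripper_force: 0.0
```

Call:
arm_command --pt "10 0 0 0 0 0 0" --pt "10 0 0 0 0 0 0" --pt "10 0 0 0 0 0 0" --pt "10 0 0 0 0 0 0" --pt "10 0 0 0 0 0 0" --pt "10 0 0 0 0 0 0" --pt "10 0 0 0 0 0 0"

```text
time_s: 5.8
tcp_pos: [0.5695, -0.2274, 0.0129]
ee_rot: [[0.998, 0.055, -0.0], [0.055, -0.998, -0.0], [-0.0, 0.0, -1.0]]
wrist_force: [0.7, 0.2, -0.2]
gripper_width: 0.197
gripper_force: 30.0
```

Call:
arm_command --pt "10 0 0 -5 0 0 0" --pt "10 0 0 -15 0 0 0" --pt "10 0 0 -30 0 0 0" --pt "10 0 0 -40 0 0 0" --pt "10 0 0 -40 0 0 0" --pt "10 0 0 -40 0 0 0" --pt "10 0 0 -10 0 0 0" --pt "10 0 0 0 0 0 0"

```text
time_s: 6.6
tcp_pos: [0.5705, -0.2275, 0.1955]
ee_rot: [[0.998, 0.055, 0.005], [0.055, -0.998, -0.001], [0.005, 0.001, -1.0]]
wrist_force: [0.3, 0.2, -1.3]
gripper_width: 0.197
gripper_force: 30.0
```

Call:
arm_command --pt "10 0 0 0 0 0 -0.1393" --pt "10 0 0 0 0 0 -0.1393" --pt "10 0 0 0 0 0 -0.1393" --pt "10 0 0 0 0 0 -0.1393" --pt "10 0 0 0 0 0 -0.1393" --pt "10 0 0 0 0 0 -0.1393" --pt "10 0 0 0 0 0 -0.1393" --pt "10 0 0 0 0 0 -0.1393"

```text
time_s: 7.4
tcp_pos: [0.5682, -0.227, 0.1902]
ee_rot: [[0.386, 0.923, -0.005], [0.923, -0.386, 0.001], [-0.001, -0.005, -1.0]]
wrist_force: [0.0, 0.4, 0.0]
gripper_width: 0.198
gripper_force: 30.0
```

Call:
arm_command --pt "10 0 0 0 0 0 -0.1393" --pt "10 0 0 0 0 0 -0.1393" --pt "10 48.5 -10 0 0 0 0" --pt "10 48.5 -10 0 0 0 0" --pt "10 48.5 -10 0 0 0 0" --pt "10 48.5 -10 0 0 0 0" --pt "10 0 0 0 0 0 0" --pt "10 0 0 0 0 0 0"

```text
time_s: 8.2
tcp_pos: [0.5557, -0.0211, 0.1884]
ee_rot: [[0.132, 0.991, -0.005], [0.991, -0.133, -0.013], [-0.014, -0.003, -1.0]]
wrist_force: [0.3, -1.4, -0.1]
gripper_width: 0.197
gripper_force: 30.0
```

```bash
python3 - <<'E'
from h import *
np.set_printoptions(precision=4,suppress=True)
m=camera_model("wrist"); im=capture("wrist"); s=sense()
print(s["time_s"],s["tcp_pos"],s["ee_rot"],s["wrist_force"],s["joints"])
p=[.5564,.1942,-.1225]; o=im.copy()
for X in ((0,0,56),(0,44,56),(0,-44,56),(80,105,22),(80,-105,22),(-85,-105,22),(42,97,108),(42,-97,108),(-82,-105,108)):
    q=proj("wrist",chg(p,X),m); print(X,q); cv2.circle(o,(int(q[1]),int(q[0])),3,(255,0,0),1)
save("w3.png",cv2.resize(o,(800,500)))
E
```

```text
8.25 [ 0.5559 -0.0221  0.1887] [[ 0.1343  0.9909 -0.0042]
 [ 0.9908 -0.1344 -0.0135]
 [-0.0139 -0.0024 -0.9999]] [-0.3772 -0.8249 -0.6293] [ 14.7932  17.4709 -13.0543   0.7909 -59.9069 157.0873]
(0, 0, 56) [-52.5982 290.9528]
(0, 44, 56) [-119.6431  288.6024]
(0, -44, 56) [  7.9458 293.0753]
(80, 105, 22) [-179.5099  384.5638]
(80, -105, 22) [ 86.3405 374.9339]
(-85, -105, 22) [ 88.0131 218.4157]
(42, 97, 108) [-316.1909  347.2484]
(42, -97, 108) [ 61.3627 344.1237]
(-82, -105, 108) [ 74.7012 181.3179]
```

View pics/w3.png

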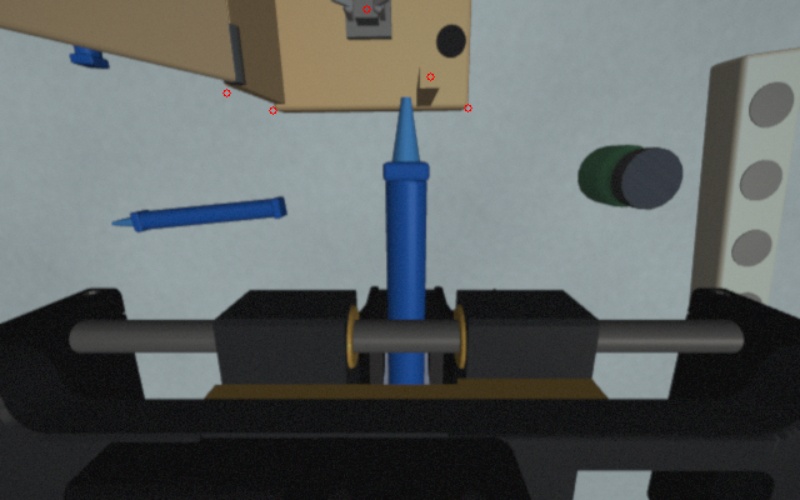

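The picture shows the held pick centred in the fingers (axis col ~406, collar edge row 163). The charger's near deck edge is at rows 108–110 and the near clip at (9,366). My fit is within about 2 mm. Next: level, fix yaw, tilt 25° away from the flap, and move over the clips.

Call:
arm_command --pt "10 35 -14 -5 0 0.014 -0.012" --pt "10 35 -14 -5 0 0 0" --pt "10 30 0 0 0.109 0 0" --pt "10 30 0 0 0.109 0 0" --pt "10 30 0 0 0.109 0 0" --pt "10 30 0 0 0.109 0 0" --pt "10 24.5 0 0 0 0 0" --pt "10 0 0 0 0 0 0"

```text
time_s: 9.05
tcp_pos: [0.5569, 0.195, 0.1971]
ee_rot: [[0.124, 0.899, -0.421], [0.992, -0.112, 0.053], [0.0, -0.424, -0.905]]
wrist_force: [-0.1, -0.5, -0.7]
gripper_width: 0.199
gripper_force: 30.0
```

Call:
arm_command --pt "10 0 0 0 0 0 0" --pt "10 0 0 0 0 0 0"

```text
time_s: 9.25
tcp_pos: [0.5558, 0.1926, 0.1998]
ee_rot: [[0.125, 0.899, -0.419], [0.992, -0.113, 0.053], [0.0, -0.422, -0.907]]
wrist_force: [-0.6, 0.1, -0.8]
gripper_width: 0.197
gripper_force: 30.0
```

```bash
cat > st.py <<'E'
from h import *
np.set_printoptions(precision=4,suppress=True)
s=sense(); R=np.array(s["ee_rot"]); p=[.5569,.1942,-.1225]
print(s["time_s"],s["tcp_pos"],s["wrist_force"],s["moment"],s["joints"]); print(R)
c,sn=np.cos(p[2]),np.sin(p[2]); Rc=np.array([[c,-sn,0],[sn,c,0],[0,0,1]])
d=Rc.T@(np.array(s["tcp_pos"])-[p[0],p[1],0]); print("charger frame mm",d*1000); print("R in charger",Rc.T@R)
E
python3 st.py; python3 - <<'E'
from h import *
m=camera_model("wrist"); im=capture("wrist"); p=[.5569,.1942,-.1225]; o=im.copy()
for X in ((0,0,56),(0,44,56),(0,44,86),(17,49,66),(-17,49,66),(17,49,96),(-17,49,96),(80,105,22),(42,97,108)):
    q=proj("wrist",chg(p,X),m); print(X,q.round(1)); cv2.circle(o,(int(q[1]),int(q[0])),2,(255,0,0),1)
save("w4.png",cv2.resize(o,(800,500)))
E
```

```text
9.25 [0.5558 0.1926 0.1998] [-0.5955  0.1304 -0.7752] [-0.2178 -1.0579 -0.0429] [ 27.2994  31.854   13.3699 -13.8574 -92.4289 147.5053]
[[ 0.125   0.8995 -0.4187]
 [ 0.9922 -0.1131  0.0532]
 [ 0.0005 -0.4221 -0.9065]]
charger frame mm [ -0.8982  -1.6821 199.8285]
R in charger [[ 0.0028  0.9065 -0.4221]
 [ 1.     -0.0023  0.0016]
 [ 0.0005 -0.4221 -0.9065]]
(0, 0, 56) [195.6 383.4]
(0, 44, 56) [152.6 385.7]
(0, 44, 86) [155.3 377.9]
(17, 49, 66) [148.7 401.5]
(-17, 49, 66) [147.7 366.4]
(17, 49, 96) [151.1 395. ]
(-17, 49, 96) [149.9 356.6]
(80, 105, 22) [ 86.3 483.3]
(42, 97, 108) [ 86.4 430.5]
```

View pics/w4.png

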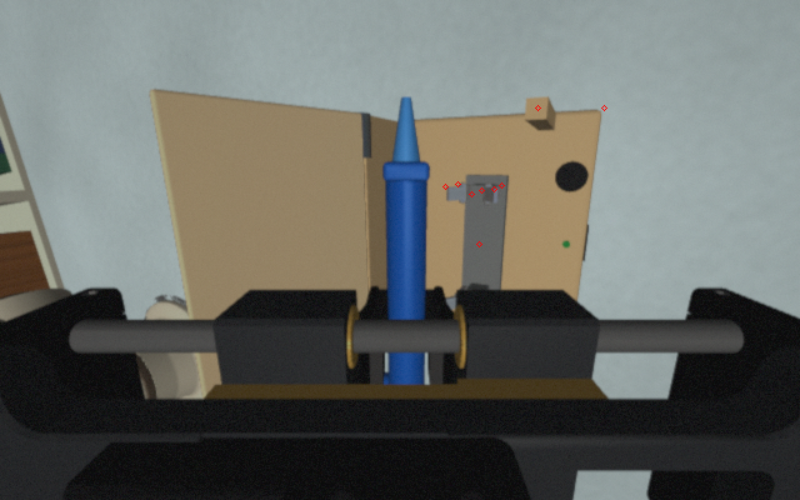

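The picture agrees with the model: post top predicted and seen at (108,538). The clip's flare shows at (192,447), suggesting the rail is set high. Descending, then by feel.

Call:
arm_command --pt "10 1.7 9.2 17.7 0 0 0" --pt "10 0 8.44 18.13 0 0 0" --pt "10 0 8.44 18.13 0 0 0" --pt "10 0 6.3 13.6 0 0 0" --pt "10 0 4.2 9.1 0 0 0" --pt "10 0 0 0 0 0 0" --pt "10 0 0 0 0 0 0" --pt "10 0 0 0 0 0 0"

```text
time_s: 10.1
tcp_pos: [0.5575, 0.1962, 0.1161]
ee_rot: [[0.123, 0.901, -0.417], [0.992, -0.111, 0.053], [0.002, -0.42, -0.908]]
wrist_force: [0.5, 0.5, 0.4]
gripper_width: 0.192
gripper_force: 30.0
```

```bash
python3 st.py
```

```text
10.1 [0.5575 0.1962 0.1161] [0.4832 0.4593 0.4044] [-0.1738 -1.031  -0.004 ] [ 27.5084  36.0587   8.3434 -13.9732 -83.2881 149.6844]
[[ 0.1229  0.9008 -0.4165]
 [ 0.9924 -0.1107  0.0535]
 [ 0.0021 -0.42   -0.9075]]
charger frame mm [  0.3446   2.0334 116.0763]
R in charger [[ 0.0007  0.9075 -0.42  ]
 [ 1.      0.0002  0.0022]
 [ 0.0021 -0.42   -0.9075]]
```

Call:
arm_command --pt "10 -1 0.84 1.82 0 0 0" --pt "10 0 0.84 1.82 0 0 0" --pt "10 0 0.84 1.82 0 0 0" --pt "10 0 0.84 1.82 0 0 0" --pt "10 0 0 0 0 0 0"

```text
time_s: 10.6
tcp_pos: [0.5564, 0.195, 0.1065]
ee_rot: [[0.123, 0.9, -0.419], [0.992, -0.111, 0.053], [0.001, -0.422, -0.906]]
wrist_force: [0.0, 0.2, -1.0]
gripper_width: 0.199
gripper_force: 30.0
```

Call:
arm_command --pt "10 0 0.84 1.82 0 0 0" --pt "10 0 0.84 1.82 0 0 0" --pt "10 0 0 0 0 0 0"

```text
time_s: 10.9
tcp_pos: [0.5565, 0.195, 0.1026]
ee_rot: [[0.123, 0.9, -0.419], [0.992, -0.111, 0.053], [0.001, -0.422, -0.906]]
wrist_force: [-0.2, 0.0, -0.7]
gripper_width: 0.196
gripper_force: 30.0
```

Call:
arm_command --pt "10 0 0.84 1.82 0 0 0" --pt "10 0 0.84 1.82 0 0 0" --pt "10 0 0 0 0 0 0"

```text
time_s: 11.2
tcp_pos: [0.5565, 0.195, 0.0986]
ee_rot: [[0.123, 0.9, -0.419], [0.992, -0.111, 0.053], [0.001, -0.422, -0.906]]
wrist_force: [-0.3, 0.1, 0.0]
gripper_width: 0.198
gripper_force: 30.0
```

Call:
arm_command --pt "10 0 0.84 1.82 0 0 0" --pt "10 0 0 0 0 0 0"

```text
time_s: 11.4
tcp_pos: [0.5565, 0.195, 0.0967]
ee_rot: [[0.123, 0.9, -0.419], [0.992, -0.111, 0.053], [0.001, -0.422, -0.907]]
wrist_force: [-0.6, -0.2, -0.5]
gripper_width: 0.199
gripper_force: 30.0
```

Call:
arm_command --pt "10 0 0.84 1.82 0 0 0" --pt "10 0 0 0 0 0 0"

```text
time_s: 11.6
tcp_pos: [0.5565, 0.195, 0.0947]
ee_rot: [[0.123, 0.9, -0.419], [0.992, -0.111, 0.053], [0.001, -0.422, -0.907]]
wrist_force: [-0.2, -0.2, -0.4]
gripper_width: 0.197
gripper_force: 30.0
```

Call:
arm_command --pt "10 0 0.84 1.82 0 0 0" --pt "10 0 0 0 0 0 0"

```text
time_s: 11.8
tcp_pos: [0.5565, 0.195, 0.0926]
ee_rot: [[0.123, 0.9, -0.419], [0.992, -0.111, 0.053], [0.001, -0.422, -0.906]]
wrist_force: [0.6, 0.1, -0.9]
gripper_width: 0.2
gripper_force: 30.0
```

Call:
arm_command --pt "10 0 0.84 1.82 0 0 0" --pt "10 0 0 0 0 0 0"

```text
time_s: 12.0
tcp_pos: [0.5565, 0.195, 0.0907]
ee_rot: [[0.123, 0.9, -0.419], [0.992, -0.111, 0.053], [0.001, -0.422, -0.907]]
wrist_force: [-0.1, 0.5, -0.7]
gripper_width: 0.189
gripper_force: 30.0
```

Call:
arm_command --pt "10 0 0.84 1.82 0 0 0" --pt "10 0 0 0 0 0 0"

```text
time_s: 12.2
tcp_pos: [0.5565, 0.195, 0.0886]
ee_rot: [[0.123, 0.9, -0.419], [0.992, -0.111, 0.053], [0.001, -0.422, -0.906]]
wrist_force: [-1.1, -0.3, -1.1]
gripper_width: 0.197
gripper_force: 30.0
```

Call:
arm_command --pt "10 0 0.84 1.82 0 0 0" --pt "10 0 0 0 0 0 0"

```text
time_s: 12.4
tcp_pos: [0.5565, 0.195, 0.0866]
ee_rot: [[0.123, 0.9, -0.419], [0.992, -0.111, 0.053], [0.001, -0.422, -0.907]]
wrist_force: [-0.2, 0.5, -0.1]
gripper_width: 0.193
gripper_force: 30.0
```

Call:
arm_command --pt "10 0 0.84 1.82 0 0 0" --pt "10 0 0 0 0 0 0"

```text
time_s: 12.6
tcp_pos: [0.5565, 0.195, 0.0846]
ee_rot: [[0.123, 0.9, -0.419], [0.992, -0.111, 0.053], [0.001, -0.422, -0.906]]
wrist_force: [-0.0, -0.3, -0.9]
gripper_width: 0.198
gripper_force: 30.0
```

Call:
arm_command --pt "10 0 0.84 1.82 0 0 0" --pt "10 0 0 0 0 0 0"

```text
time_s: 12.8
tcp_pos: [0.5559, 0.195, 0.0832]
ee_rot: [[0.123, 0.899, -0.42], [0.992, -0.111, 0.053], [0.001, -0.423, -0.906]]
wrist_force: [-2.3, 0.3, 1.9]
gripper_width: 0.199
gripper_force: 30.0
```

Call:
arm_command --pt "10 0 -1.36 0.63 0 0 0" --pt "10 0 0 0 0 0 0" --pt "10 0 0 0 0 0 0"

```text
time_s: 13.1
tcp_pos: [0.5554, 0.1953, 0.0827]
ee_rot: [[0.123, 0.9, -0.418], [0.992, -0.111, 0.053], [0.001, -0.421, -0.907]]
wrist_force: [0.1, -0.2, 0.1]
gripper_width: 0.2
gripper_force: 30.0
```

Call:
arm_command --pt "10 0 0.42 0.91 0 0 0" --pt "10 0 0 0 0 0 0"

```text
time_s: 13.3
tcp_pos: [0.5552, 0.1953, 0.0824]
ee_rot: [[0.123, 0.9, -0.418], [0.992, -0.111, 0.053], [0.001, -0.422, -0.907]]
wrist_force: [-0.7, 0.6, 3.4]
gripper_width: 0.197
gripper_force: 30.0
```

Call:
arm_command --pt "10 0 0.42 0.91 0 0 0" --pt "10 0 0 0 0 0 0"

```text
time_s: 13.5
tcp_pos: [0.5552, 0.1952, 0.0822]
ee_rot: [[0.122, 0.9, -0.418], [0.992, -0.11, 0.053], [0.001, -0.422, -0.907]]
wrist_force: [-1.5, 0.2, 7.3]
gripper_width: 0.193
gripper_force: 30.0
```

```bash
python3 st.py; python3 - <<'E'
from h import *
im=capture("scene"); a=cv2.resize(im[100:260,330:470],None,fx=4.2,fy=3.7,interpolation=cv2.INTER_CUBIC)
save("s5.png",a)
E
```

```text
13.5 [0.5552 0.1952 0.0822] [-1.4728  0.236   7.3443] [-0.066   0.1358 -0.0092] [ 27.5153  37.8751   6.3696 -14.1104 -79.728  150.6151]
[[ 0.1223  0.9001 -0.4183]
 [ 0.9925 -0.1104  0.0526]
 [ 0.0012 -0.4216 -0.9068]]
charger frame mm [-1.7747  0.7992 82.2194]
R in charger [[ 0.0001  0.9068 -0.4216]
 [ 1.      0.0004  0.0011]
 [ 0.0012 -0.4216 -0.9068]]
```

View pics/s5.png

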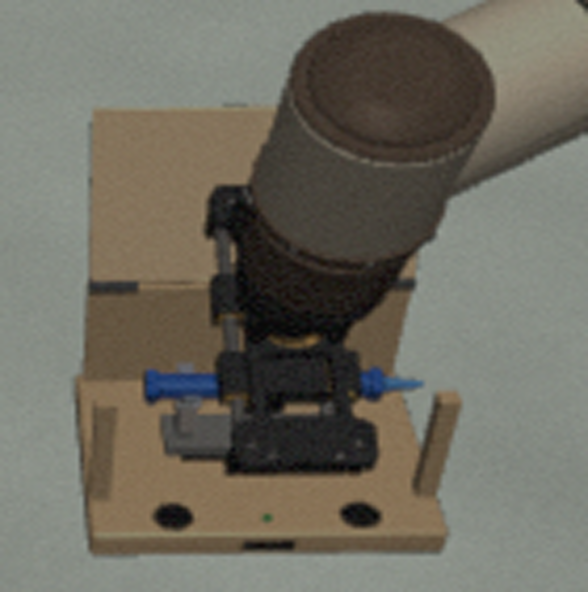

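The picture shows the pick lying over the near clip (around (385,185)) and the gripper clear of the flap and posts, so the contact is with the clip flares. Pressing on gently.

Call:
arm_command --pt "10 0 0.42 0.91 0 0 0" --pt "10 0 0 0 0 0 0"

```text
time_s: 13.75
tcp_pos: [0.5554, 0.1952, 0.0819]
ee_rot: [[0.122, 0.9, -0.418], [0.993, -0.11, 0.053], [0.001, -0.421, -0.907]]
wrist_force: [-0.4, -0.3, 8.9]
gripper_width: 0.195
gripper_force: 30.0
```

Call:
arm_command --pt "10 0 0.42 0.91 0 0 0" --pt "10 0 0 0 0 0 0"

```text
time_s: 13.95
tcp_pos: [0.5556, 0.1952, 0.0815]
ee_rot: [[0.122, 0.9, -0.418], [0.993, -0.11, 0.052], [0.001, -0.421, -0.907]]
wrist_force: [-0.7, 0.7, 10.3]
gripper_width: 0.195
gripper_force: 30.0
```

Call:
arm_command --pt "10 0 0.42 0.91 0 0 0" --pt "10 0 0 0 0 0 0"

```text
time_s: 14.15
tcp_pos: [0.5556, 0.1952, 0.0807]
ee_rot: [[0.121, 0.901, -0.417], [0.993, -0.11, 0.052], [0.001, -0.421, -0.907]]
wrist_force: [-1.9, -0.5, 12.0]
gripper_width: 0.196
gripper_force: 30.0
```

Call:
arm_command --pt "10 0 0.42 0.91 0 0 0" --pt "10 0 0 0 0 0 0"

```text
time_s: 14.35
tcp_pos: [0.5556, 0.1952, 0.0797]
ee_rot: [[0.122, 0.901, -0.417], [0.993, -0.11, 0.053], [0.002, -0.421, -0.907]]
wrist_force: [-2.0, -0.3, 11.5]
gripper_width: 0.196
gripper_force: 30.0
```

Call:
arm_command --pt "10 0 0.42 0.91 0 0 0" --pt "10 0 0 0 0 0 0"

```text
time_s: 14.55
tcp_pos: [0.5556, 0.1953, 0.0784]
ee_rot: [[0.122, 0.901, -0.417], [0.993, -0.11, 0.053], [0.002, -0.421, -0.907]]
wrist_force: [-1.8, 0.3, 9.3]
gripper_width: 0.2
gripper_force: 30.0
```

Call:
arm_command --pt "10 0 0.42 0.91 0 0 0" --pt "10 0 0 0 0 0 0"

```text
time_s: 14.75
tcp_pos: [0.5555, 0.1953, 0.0769]
ee_rot: [[0.122, 0.9, -0.417], [0.993, -0.11, 0.053], [0.002, -0.421, -0.907]]
wrist_force: [-0.9, -0.2, 8.2]
gripper_width: 0.198
gripper_force: 30.0
```

Call:
arm_command --pt "10 0 0.42 0.91 0 0 0" --pt "10 0 0 0 0 0 0"

```text
time_s: 14.95
tcp_pos: [0.5555, 0.1953, 0.0752]
ee_rot: [[0.122, 0.9, -0.418], [0.992, -0.11, 0.053], [0.002, -0.421, -0.907]]
wrist_force: [-0.9, 0.4, 4.3]
gripper_width: 0.197
gripper_force: 30.0
```

Call:
arm_command --pt "10 0 0.42 0.91 0 0 0" --pt "10 0 0.42 0.91 0 0 0" --pt "10 0 0 0 0 0 0"

```text
time_s: 15.25
tcp_pos: [0.5552, 0.1953, 0.0714]
ee_rot: [[0.123, 0.9, -0.418], [0.992, -0.111, 0.053], [0.001, -0.421, -0.907]]
wrist_force: [0.2, 0.4, 0.3]
gripper_width: 0.191
gripper_force: 30.0
```

Call:
arm_command --pt "10 0 0.42 0.91 0 0 0" --pt "10 0 0.42 0.91 0 0 0" --pt "10 0 0 0 0 0 0"

```text
time_s: 15.55
tcp_pos: [0.555, 0.1952, 0.0688]
ee_rot: [[0.123, 0.9, -0.419], [0.992, -0.112, 0.053], [0.001, -0.422, -0.907]]
wrist_force: [0.5, 0.3, -4.1]
gripper_width: 0.195
gripper_force: 30.0
```

Call:
arm_command --pt "10 0 0.42 0.91 0 0 0" --pt "10 0 0 0 0 0 0"

```text
time_s: 15.75
tcp_pos: [0.5551, 0.1952, 0.0683]
ee_rot: [[0.123, 0.9, -0.419], [0.992, -0.111, 0.053], [0.001, -0.422, -0.907]]
wrist_force: [0.9, -0.3, -4.6]
gripper_width: 0.202
gripper_force: 30.0
```

Call:
arm_command --pt "10 0 0.42 0.91 0 0 0" --pt "10 0 0 0 0 0 0"

```text
time_s: 15.95
tcp_pos: [0.5552, 0.1952, 0.068]
ee_rot: [[0.123, 0.9, -0.418], [0.992, -0.111, 0.053], [0.001, -0.422, -0.907]]
wrist_force: [-0.9, -0.4, -2.1]
gripper_width: 0.199
gripper_force: 30.0
```

Call:
arm_command --pt "10 0 0.42 0.91 0 0 0" --pt "10 0 0 0 0 0 0"

```text
time_s: 16.15
tcp_pos: [0.5551, 0.1952, 0.0675]
ee_rot: [[0.123, 0.9, -0.418], [0.992, -0.111, 0.053], [0.001, -0.422, -0.907]]
wrist_force: [-0.1, -0.4, 1.1]
gripper_width: 0.199
gripper_force: 30.0
```

Call:
arm_command --pt "10 0 0.42 0.91 0 0 0" --pt "10 0 0 0 0 0 0"

```text
time_s: 16.35
tcp_pos: [0.5551, 0.1952, 0.0674]
ee_rot: [[0.122, 0.9, -0.418], [0.993, -0.11, 0.053], [0.001, -0.422, -0.907]]
wrist_force: [0.5, 0.5, 4.5]
gripper_width: 0.2
gripper_force: 30.0
```

Call:
arm_command --pt "10 0 0.42 0.91 0 0 0" --pt "10 0 0 0 0 0 0"

```text
time_s: 16.55
tcp_pos: [0.5552, 0.1952, 0.0673]
ee_rot: [[0.122, 0.9, -0.418], [0.993, -0.11, 0.052], [0.001, -0.422, -0.907]]
wrist_force: [-2.2, -0.8, 9.0]
gripper_width: 0.197
gripper_force: 30.0
```

```bash
python3 st.py
```

```text
16.55 [0.5552 0.1952 0.0673] [-2.1839 -0.8476  9.0285] [-0.0714  0.4217 -0.0043] [ 27.5213  38.7955   5.7324 -14.1765 -78.2304 151.0302]
[[ 0.1217  0.9001 -0.4184]
 [ 0.9926 -0.1098  0.0523]
 [ 0.0012 -0.4217 -0.9067]]
charger frame mm [-1.8616  0.8233 67.3288]
R in charger [[-0.0005  0.9067 -0.4217]
 [ 1.      0.001   0.0008]
 [ 0.0012 -0.4217 -0.9067]]
```

Call:
arm_command --pt "10 0 0.42 0.91 0 0 0" --pt "10 0 0 0 0 0 0" --pt "10 0 -0.84 -1.8 0 0 0" --pt "10 0 0 0 0 0 0"

```text
time_s: 16.95
tcp_pos: [0.5552, 0.1953, 0.0674]
ee_rot: [[0.122, 0.9, -0.418], [0.992, -0.11, 0.053], [0.001, -0.421, -0.907]]
wrist_force: [0.1, 0.1, 7.0]
gripper_width: 0.195
gripper_force: 30.0
```

Call:
arm_command --pt "36 0 -0.5 -1 0 0 0" --pt "36 0 0 0 0 0 0" --pt "36 0 0 0 0 0 0" --pt "36 0 0 0 0 0 0"

```text
time_s: 17.35
tcp_pos: [0.5549, 0.1952, 0.0664]
ee_rot: [[0.123, 0.9, -0.419], [0.992, -0.111, 0.053], [0.001, -0.422, -0.906]]
wrist_force: [0.3, -0.0, -0.3]
gripper_width: 0.398
gripper_force: 0.0
```

```bash
python3 st.py
```

```text
17.35 [0.5549 0.1952 0.0664] [ 0.3393 -0.0386 -0.3299] [-0.249  -0.9418  0.0584] [ 27.5122  38.849    5.6846 -14.2125 -78.1652 150.9786]
[[ 0.1232  0.8996 -0.4191]
 [ 0.9924 -0.1114  0.0527]
 [ 0.0007 -0.4224 -0.9064]]
charger frame mm [-2.1274  0.7533 66.4253]
R in charger [[ 0.001   0.9064 -0.4224]
 [ 1.     -0.0006  0.0011]
 [ 0.0007 -0.4224 -0.9064]]
```

Call:
arm_command --pt "36 0 0 -10 0 0 0" --pt "36 0 0 -20 0 0 0" --pt "36 0 0 -30 0 0 0" --pt "36 0 -16 -34.5 0 0 0" --pt "36 0 -16 -34.5 0 0 0" --pt "36 0 -16 -34.5 0 0 0" --pt "36 0 -16 -34.5 0 0 0" --pt "36 0 -16 -34.5 0 0 0"

```text
time_s: 18.15
tcp_pos: [0.5803, 0.1915, 0.3139]
ee_rot: [[0.123, 0.9, -0.417], [0.992, -0.111, 0.053], [0.001, -0.421, -0.907]]
wrist_force: [0.4, 0.6, -0.3]
gripper_width: 0.413
gripper_force: 0.0
```

```bash
python3 st.py; python3 - <<'E'
from h import *
import numpy as np
a=capture("scene"); b=capture("top"); 
A=cv2.resize(a[170:255,340:445],(500,400),interpolation=cv2.INTER_CUBIC); B=cv2.resize(b[155:250,180:300],(300,240),interpolation=cv2.INTER_CUBIC)
o=np.zeros((400,800,3),np.uint8); o[:,:500]=A; o[:240,500:]=B; save("s6.png",o)
E
```

```text
18.15 [0.5803 0.1915 0.3139] [ 0.4332  0.5565 -0.2587] [-0.1093 -1.0326  0.0229] [  26.3121   30.9488   28.0366  -14.1297 -107.7083  144.7682]
[[ 0.1232  0.9003 -0.4175]
 [ 0.9924 -0.1112  0.053 ]
 [ 0.0013 -0.4208 -0.9071]]
charger frame mm [ 23.5927   0.2133 313.9342]
R in charger [[ 0.001   0.9072 -0.4208]
 [ 1.     -0.0004  0.0016]
 [ 0.0013 -0.4208 -0.9071]]
```

View pics/s6.png

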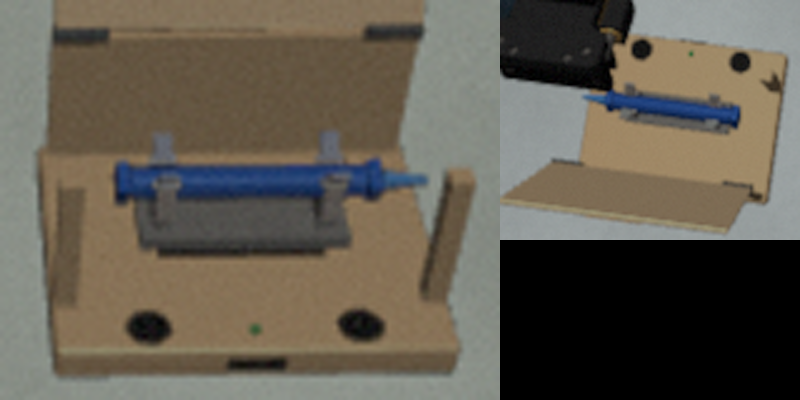

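Both clips' fingers have closed over the pick (scene crop (180,165) and (180,330)); it sits level and centred. Now the flap: go over it, come down behind its edge with the fingers shut, and push.

Call:
arm_command --pt "0 0 0 0 -0.1086 0 0" --pt "0 0 0 0 -0.1086 0 0" --pt "0 0 0 0 -0.1086 0 0" --pt "0 0 0 0 -0.1086 0 0" --pt "0 0 -40 0 0 0 0" --pt "0 0 -45 0 0 0 0" --pt "0 0 -45 0 0 0 0" --pt "0 0 -46 0 0 0 0"

```text
time_s: 19.05
tcp_pos: [0.4042, 0.2132, 0.3119]
ee_rot: [[0.124, 0.992, -0.0], [0.992, -0.124, 0.001], [0.001, -0.001, -1.0]]
wrist_force: [-0.1, 1.9, 0.9]
gripper_width: 0.002
gripper_force: 0.0
```

Call:
arm_command --pt "0 0 0 0 0 0 0" --pt "0 0 0 0 0 0 0"

```text
time_s: 19.25
tcp_pos: [0.4052, 0.2137, 0.3128]
ee_rot: [[0.121, 0.993, 0.001], [0.993, -0.121, 0.003], [0.003, 0.001, -1.0]]
wrist_force: [0.6, 0.9, 0.7]
gripper_width: 0.006
gripper_force: 0.0
```

```bash
python3 st.py
```

```text
19.25 [0.4052 0.2137 0.3128] [0.5609 0.9399 0.6759] [-0.0782 -0.1389  0.0191] [ 48.1792   2.2837 -13.3461  -0.0626 -74.2145 124.8763]
[[ 0.1212  0.9926  0.001 ]
 [ 0.9926 -0.1212  0.0027]
 [ 0.0028  0.0007 -1.    ]]
charger frame mm [-152.9171    0.8364  312.7806]
R in charger [[-0.001   1.      0.0007]
 [ 1.      0.001   0.0028]
 [ 0.0028  0.0007 -1.    ]]
```

Call:
arm_command --pt "0 0 0 25 0 0 0" --pt "0 0 0 30 0 0 0" --pt "0 0 0 25 0 0 0" --pt "0 0 0 8 0 0 0" --pt "0 0 0 0 0 0 0"

```text
time_s: 19.75
tcp_pos: [0.4062, 0.2132, 0.2227]
ee_rot: [[0.124, 0.992, -0.003], [0.992, -0.124, -0.001], [-0.001, -0.002, -1.0]]
wrist_force: [0.3, 0.3, 0.1]
gripper_width: 0.004
gripper_force: 0.0
```

Call:
arm_command --pt "0 0 6 0 0 0 0" --pt "0 0 6 0 0 0 0" --pt "0 0 6 0 0 0 0" --pt "0 0 6 0 0 0 0" --pt "0 0 6 0 0 0 0"

```text
time_s: 20.25
tcp_pos: [0.4361, 0.2099, 0.224]
ee_rot: [[0.123, 0.992, -0.0], [0.992, -0.123, 0.002], [0.002, -0.001, -1.0]]
wrist_force: [0.1, 0.5, 0.7]
gripper_width: 0.009
gripper_force: 0.2
```

Call:
arm_command --pt "0 0 6 0 0 0 0" --pt "0 0 6 0 0 0 0" --pt "0 0 6 0 0 0 0" --pt "0 0 6 0 0 0 0" --pt "0 0 6 0 0 0 0"

```text
time_s: 20.75
tcp_pos: [0.4657, 0.2062, 0.2236]
ee_rot: [[0.123, 0.992, -0.001], [0.992, -0.123, 0.001], [0.001, -0.001, -1.0]]
wrist_force: [0.1, 0.3, 0.6]
gripper_width: 0.004
gripper_force: 0.1
```

Call:
arm_command --pt "0 0 6 0 0 0 0" --pt "0 0 6 0 0 0 0" --pt "0 0 6 0 0 0 0" --pt "0 0 6 0 0 0 0" --pt "0 0 6 0 0 0 0" --pt "0 0 6 0 0 0 0" --pt "0 0 6 0 0 0 0"

```text
time_s: 21.45
tcp_pos: [0.5074, 0.201, 0.2236]
ee_rot: [[0.123, 0.992, -0.001], [0.992, -0.123, 0.001], [0.001, -0.001, -1.0]]
wrist_force: [-0.3, -0.2, -0.0]
gripper_width: 0.002
gripper_force: 0.0
```

Call:
arm_command --pt "0 0 0 0 0 0 0" --pt "0 0 0 0 0 0 0" --pt "0 0 0 0 0 0 0" --pt "0 0 0 0 0 0 0"

```text
time_s: 21.85
tcp_pos: [0.5067, 0.2011, 0.2237]
ee_rot: [[0.123, 0.992, -0.001], [0.992, -0.123, 0.001], [0.001, -0.001, -1.0]]
wrist_force: [0.6, 0.5, 0.1]
gripper_width: 0.006
gripper_force: 0.0
```

```bash
python3 - <<'E'
from h import *
capture("scene")
for t in ("flap","flap_edge","pick"): print(t,[(np.round(d["location"]),d["p"]) for d in find_in(t,"scene")])
p=[.5569,.1942,-.1225]
for a in (1.9,1.57,1.2,.8,.4,0): print(a,proj("scene",chg(p,(-72+125*np.cos(a),0,113+125*np.sin(a)))).round(), proj("scene",chg(p,(-72+62*np.cos(a),0,113+62*np.sin(a)))).round())
E
```

```text
flap [(array([170., 392.]), 0.85)]
flap_edge [(array([168., 396.]), 0.72), (array([211., 389.]), 0.27)]
pick [(array([209., 393.]), 0.96), (array([180., 211.]), 0.82), (array([189., 316.]), 0.59)]
1.9 [128. 392.] [153. 391.]
1.57 [135. 395.] [156. 392.]
1.2 [148. 397.] [163. 393.]
0.8 [169. 399.] [173. 394.]
0.4 [190. 398.] [183. 394.]
0 [209. 397.] [192. 393.]
```

Call:
arm_command --pt "0 0 -5 -15 0 0 0" --pt "0 0 -10 -25 0 0 0" --pt "0 0 -15 -30 0 0 0" --pt "0 0 -30 -20 0 0 0" --pt "0 0 -30 0 0 0 0" --pt "0 0 -30 0 0 0 0" --pt "0 0 0 0 0 0 0" --pt "0 0 0 0 0 0 0"

```text
time_s: 22.85
tcp_pos: [0.3876, 0.2159, 0.3143]
ee_rot: [[0.122, 0.993, 0.0], [0.993, -0.122, 0.002], [0.002, 0.0, -1.0]]
wrist_force: [-0.1, -1.0, -0.2]
gripper_width: 0.006
gripper_force: 0.0
```

Call:
arm_command --pt "0 0 0 0 0 0 0" --pt "0 0 0 0 0 0 0" --pt "0 0 0 0 0 0 0" --pt "0 0 0 0 0 0 0" --pt "0 0 0 0 0 0 0" --pt "0 0 0 0 0 0 0" --pt "0 0 0 0 0 0 0" --pt "0 0 0 0 0 0 0"

```text
time_s: 23.65
tcp_pos: [0.3878, 0.2157, 0.3137]
ee_rot: [[0.123, 0.992, -0.001], [0.992, -0.123, 0.001], [0.001, -0.001, -1.0]]
wrist_force: [0.2, -0.1, 0.2]
gripper_width: 0.004
gripper_force: 0.0
```

Call:
arm_command --pt "0 0 0 0 0 0 0" --pt "0 0 0 0 0 0 0" --pt "0 0 0 0 0 0 0" --pt "0 0 0 0 0 0 0" --pt "0 0 0 0 0 0 0" --pt "0 0 0 0 0 0 0" --pt "0 0 0 0 0 0 0" --pt "0 0 0 0 0 0 0"

```text
time_s: 24.45
tcp_pos: [0.3879, 0.2157, 0.3138]
ee_rot: [[0.123, 0.992, -0.001], [0.992, -0.123, 0.001], [0.001, -0.001, -1.0]]
wrist_force: [0.4, -0.0, -0.4]
gripper_width: -0.002
gripper_force: 0.0
```

```bash
python3 st.py | head -1; python3 - <<'E'
from h import *
a=capture("scene")
for t in ("flap","flap_edge"): print(t,[(np.round(d["location"]),d["p"]) for d in find_in(t,"scene")])
save("s7.png",cv2.resize(a[100:300,90:550],(800,348),interpolation=cv2.INTER_CUBIC))
E
```

```text
24.45 [0.3879 0.2157 0.3138] [ 0.4437 -0.0365 -0.3512] [-0.0943 -0.0684 -0.0177] [ 50.1307   0.7854 -14.7553  -0.0812 -74.4334 122.8244]
flap [(array([193., 392.]), 0.67)]
flap_edge [(array([252., 229.]), 0.64), (array([191., 393.]), 0.59), (array([282., 329.]), 0.35)]
```

View pics/s7.png

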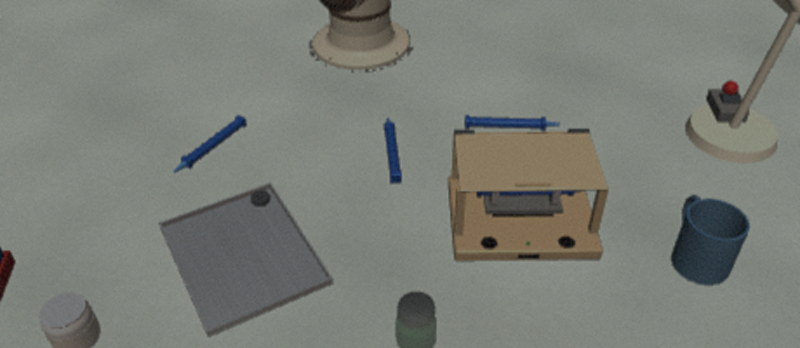

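The last picture shows the flap level on the posts at (160,528), with the pick under it. The jar, mug, tin and cap are where they were, and the arm is clear.

```bash
python3 -c "
from station import finish_job; print(finish_job())"
```

```text
the job is handed in; nothing more can be done
None
```

The blue pick is snapped into both clips, level and centred, and the flap is shut; the jar, mug, tin and cap were left alone, the push on the charger measured about 9 N at the seat and 12 N at most over the clips, and the job was handed in at about 24.5 s.

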